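# Stow the chart table for sea

## Task

Get the chart table ready for sea: slide each standing carton up against the near edge of the black stowage bed and tip it over that edge so that it ends flat on its back on the bed, coloured front up and base no more than about 4 cm out over that edge; never carry a carton more than a few centimetres off the table. Pull the drawer open, put in whichever of the spanner, orange float, brass coupling and blue fuse box are out on the table, and shut the drawer fully. Leave everything else where it is, and do not bump the glass lamp.

Things in the scene. Friction and masses are not known exactly. Their poses are not given: they have to be found in the camera images.
- carton_a: sealed brown cardboard carton with a blue panel on its front face, about 280 g; 64 deep (its x) x 88 wide (its y) x 200 mm tall (its z). Origin: centre of its underside. It starts upright with its back (+x face) towards the bed, 30 to 55 mm short of the bed's near edge, its front (-x face) towards the robot; lying on its back, its x axis points straight down. May be absent
- carton_b: sealed brown cardboard carton with a green panel on its front face, about 280 g; 64 deep (its x) x 88 wide (its y) x 200 mm tall (its z). Origin: centre of its underside. It starts upright with its back (+x face) towards the bed, 30 to 55 mm short of the bed's near edge, its front (-x face) towards the robot; lying on its back, its x axis points straight down. May be absent
- carton_c: sealed brown cardboard carton with a red panel on its front face, about 280 g; 64 deep (its x) x 88 wide (its y) x 200 mm tall (its z). Origin: centre of its underside. It starts upright with its back (+x face) towards the bed, 30 to 55 mm short of the bed's near edge, its front (-x face) towards the robot; lying on its back, its x axis points straight down. May be absent
- bed: black rubber stowage bed, a fixed raised slab 240 (x) x 370 (y) x 10 mm high on the table; origin: centre of its underside. Its near edge (x = -120 mm) is a sharp 10 mm step that blocks the bottom of a carton slid against it
- bed_edge (a point): middle of the bed's near edge at its top surface (10 mm above the table); x points across the bed away from the robot, y along the edge, z up; the bed spans y -185..185 mm, x 0..240 mm here
- unit_drawer0 (a joint): opening of the drawer in m: 0 shut, 0.18 fully out; slides towards the unit's front (its -x) and stays where left (about 1 N friction). It starts shut or up to 12 mm ajar
- unit_drawer0_handle (a point): middle of the drawer's steel bar handle: bar 11 mm thick, 110 mm long along the point's y, standing 35 mm clear of the drawer front, 62 mm above the table, 38 mm below the unit's top; two 8 mm stalks join it to the front 47 mm either side of the middle. The drawer pulls out along the point's -x
- drawer_floor (a point): point on the drawer's inner floor (22 mm above the table) at the middle of the foot of its front wall's inner side, moves with the drawer; x points to the drawer's back, z up; inner space x 0..215 mm, y -89..89 mm, side walls 56 mm high, 66 mm headroom under the unit's roof when shut. The drawer front lies at x -6..-21 mm, its top 88 mm above the table. With the drawer open by d, the part with x below d - 6 mm is uncovered
- unit: low grey drawer unit with wooden drawer front, fixed; 260 (x) x 220 (y) x 100 mm high; origin: centre of its underside; front faces its -x
- spanner: steel spanner lying flat, 120 mm long along its x, shank 17 mm wide and 7 mm thick, ends up to 38 mm wide and 8 mm thick; origin: middle of its length, underside. May be absent
- float: orange float standing upright, round, 40 mm diameter, 45 mm tall; origin: centre of its underside, z its axis. May be absent
- coupling: brass hose coupling standing upright, round, 32 mm diameter, 40 mm tall with a shallow waist at mid-height; origin: centre of its underside, z its axis. May be absent
- fusebox: blue plastic fuse box, 36 (x) x 56 (y) x 28 mm high; origin: centre of its underside. May be absent
- compass: bystander: yellow hand compass, a puck 80 mm across and 30 mm high; origin centre of underside
- mug: bystander: blue ceramic mug, 76 mm across, 85 mm high; origin centre of underside
- lamp: bystander: glass hurricane lamp on a brass base, fixed, 72 mm across, 160 mm high; origin centre of underside
Mind the look-alikes: they are no part of the job. Of the things that look like the fusebox, take the one that is farthest from the robot's base at the start. Leave any green or pink look-alike of the float alone.

How it is judged:
By the outcome, as a careful person would: the job done as asked, in the order asked, and still so for the second after the job is handed in, with the robot touching nothing.
Of carton_a, carton_b, carton_c only 2 to 3 are there at a start; the rules pass over those that are not, and their reading is None.
Of spanner, float, coupling, fusebox only 2 to 4 are there at a start; the rules pass over those that are not, and their reading is None.
At some moment in a run one of spanner, float, coupling, fusebox may be knocked a few centimetres aside while the robot is not near it.
Once in a run the grip may slacken for a moment while it holds something.
It also fails if it takes over 210 s, if anything falls off the work surface, if the arm or the gripper's body presses on something with over 40 N, if the wrist force passes 120 N, or if a joint passes its speed limit or range.

## Robot

A 6-joint arm with a two-finger parallel gripper is mounted at the origin on the work surface. World frame = base frame: x ahead of the robot, y to its left, z up, the work surface at z = 0. Lengths are in mm, angles in rad, forces in N, time in s.
With the tool pointing down it reaches from about 325 to 850 mm from the base axis. Payload 4.4 kg.
Tool frame: the origin (TCP) lies at the centre of the arm's flange, where the gripper is bolted on; the fingertips stand 199 mm ahead of it and the grasp point (between the pads) lies 180 mm ahead of it (robot.grasp_offset is the distance from the TCP to the grasp point, in mm); z points along the fingers, y is the line along which they close (so a half turn about z gives the same grasp; the last joint's range is limited). The gripper opens to 94 mm and grips with 3 to 60 N. Pads are 16 mm wide; open, the fingers measure 119 mm over their backs; the gripper's body (75 mm by 177 mm) begins 78 mm behind the grasp point.
Start: joints at [0.968, 0.207, 1.542, -0, 1.393, -0.15], TCP at [251.564, 517.053, 404.647] pointing down, gripper open.
Joint ranges: [-2.73, 2.73], [-0.86, 2.22], [0.23, 2.46], [-1.11, 4.25], [0.08, 2.63], [-2.82, 2.82]. Speed limits (rad/s): [2.79, 2.79, 3.14, 3.14, 3.14, 3.14].

## Interface

Orientations are given as a unit quaternion [w, x, y, z].
In Python, from rig import robot, eoat, observe, vision gives the robot as it stands. Calls block until the motion is done:
- robot.goto(position, orientation): joint-space move of the TCP to a pose.
- robot.line_to(position, rotation=None, speed=150, stop_force=None): straight line of the TCP; rotation=None keeps the orientation; speed is the mean speed in mm/s. With stop_force (N) it stops when the force on the tool has changed by that much, and returns True; else False.
- robot.move_j(angles): joint-space move.
- eoat.open_gripper() and eoat.close_gripper(strength=None): open the fingers fully, or close them until they stop; strength is the grip in N (None keeps the last).
- robot.hold(seconds).
- robot.ik(position, orientation): joint angles nearest the present ones, or None.
- observe(): the state.
- vision.snapshot(name): name is "side" or "top" or "wrist"; returns the picture (400x640x3 uint8, blue, green, red); there is no depth.
- vision.calibration(name): a dict with "fx", "fy", "cx", "cy" (pixels), "pose" (4x4, takes a point from camera to world coordinates). Camera axes: x right, y down, z forward; pixel columns grow to the right and rows downward; lengths in mm; the calibration is good to about 2 mm. A picture is of the moment at which its call begins: read the wrist's pose just before it. calibration takes no time and is no camera call; for the wrist camera it gives the pose at the moment of the call.
A pose or a line that the arm cannot do raises robot.Unreachable and nothing moves.
- robot.sign_off(): hands the job in; it is judged then, once.
The state is a dict: "t": time; "qpos": joint angles; "dq": joint speeds; "tau": joint torques, N m; "eef_pos": TCP position; "tcp_rot": TCP orientation; "wrist_force": force on the tool from outside, world axes, zero at the start; "torque": the same for the moment, N m; "gripper_width": finger opening in mm; "gripper_force": force on a finger pad.
Only numpy, scipy, OpenCV 4.12 (cv2) and the standard library are available. Lean on these libraries where they do the work, as an engineer would, in place of code of your own. Each camera call takes 0.05 s, during which the arm holds its last target. There are 200 camera calls.

## Working session

There is one attempt and no reset: what is moved stays moved. The work goes in short steps, each a Python script; the robot and the scene stay as the last script left them, time stands still between calls to the robot, and variables do not carry over. Pictures are saved under pics/ and viewed, at most 14 in all, crops included, and the job is handed in when it is done.

```bash
mkdir -p pics; ls; python3 - <<'E'
from rig import robot,eoat,observe,vision
import cv2,numpy as np
for n in("top","side"):
    cv2.imwrite(f"pics/{n}0.png",vision.snapshot(n)); c=vision.calibration(n); print(n,{k:np.round(v,3).tolist() for k,v in c.items()})
s=observe();print(s["t"],s["eef_pos"],s["tcp_rot"],s["gripper_width"])
E
```

```text
pics
top {'fx': 473.155, 'fy': 473.155, 'cx': 324.65, 'cy': 196.735, 'pose': [[-0.012, -0.998, 0.061, 448.27], [-1.0, 0.013, 0.011, -62.449], [-0.012, -0.061, -0.998, 1414.873], [0.0, 0.0, 0.0, 1.0]]}
side {'fx': 443.482, 'fy': 443.482, 'cx': 320.29, 'cy': 195.48, 'pose': [[-0.956, -0.22, 0.196, 257.034], [-0.294, 0.733, -0.613, 801.558], [-0.009, -0.643, -0.765, 1156.203], [0.0, 0.0, 0.0, 1.0]]}
0.1 [251.38063412 516.7796999  403.60361097] [-3.64870296e-04  2.24469233e-01  9.74480633e-01 -9.61969572e-04] 94.03988587617103
```

View pics/top0.png

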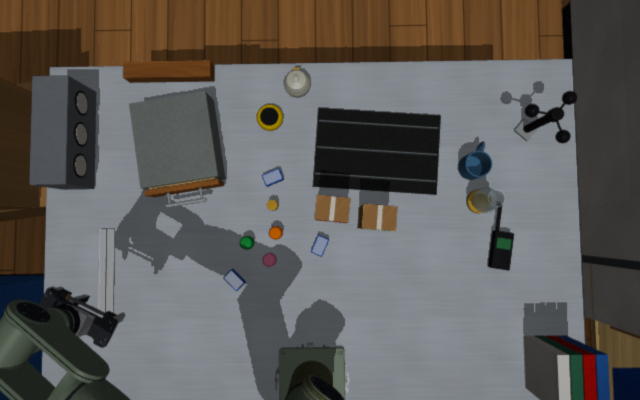

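View pics/side0.png

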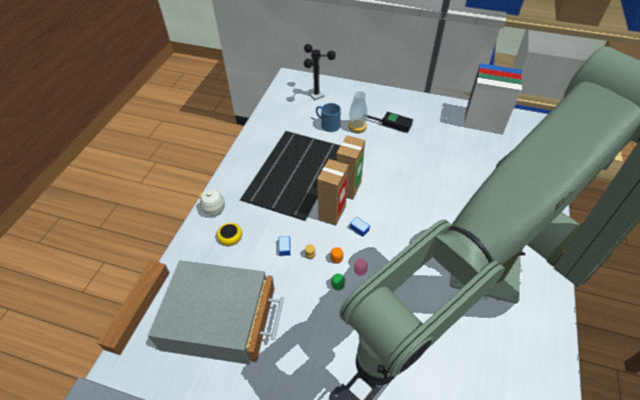

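Top view: bed at (377,150), red carton at (333,209), green at (379,217), and fuse boxes at (273,176), (320,245) and (235,280). Coupling is at (272,204), float at (276,232), and the drawer unit at (178,137) with its handle at (187,198). No spanner is visible yet, but the arm may hide it.

```bash
cat > h.py <<'E'
from rig import robot,eoat,observe,vision
import cv2,numpy as np
from scipy.spatial.transform import Rotation as R
def world(n,uv,z,c=None):
    c=c or vision.calibration(n); P=np.array(c["pose"])
    d=P[:3,:3]@np.array([(uv[0]-c["cx"])/c["fx"],(uv[1]-c["cy"])/c["fy"],1.]); o=P[:3,3]
    return o+d*(z-o[2])/d[2]
def down(yaw):  # tool z down, tool y (closing line) at angle yaw+90deg from world x
    q=(R.from_euler('z',yaw)*R.from_euler('x',np.pi)).as_quat(); return [q[3],q[0],q[1],q[2]]
def tip(x,y,z): return [x,y,z+199]
def crop(n,name,x0,y0,x1,y1,k,im=None):
    im=vision.snapshot(n) if im is None else im
    cv2.imwrite(f"pics/{name}.png",cv2.resize(im[y0:y1,x0:x1],None,fx=k,fy=k,interpolation=cv2.INTER_CUBIC))
E
python3 - <<'E'
from h import *
im=cv2.imread("pics/top0.png"); crop("top","top0c",225,90,445,290,3.6*1/1,im[:, :]) if 0 else crop("top","top0c",225,95,445,290,3,im)
W=lambda u,v,z:print((u,v),np.round(world("top",(u,v),z),0))
for p in [(319,108,10),(440,115,10),(437,193,10),(314,186,10),(273,176,28),(320,245,28),(235,280,28),(272,204,40),(276,232,45),(187,198,62),(297,82,0),(485,200,0),(269,117,30),(333,209,200),(379,217,200),(146,192,88),(223,183,88),(131,101,100),(210,90,100)]: W(*p)
E
```

```text
(319, 108) [802. -33.  10.]
(440, 115) [ 776. -395.   10.]
(437, 193) [ 541. -380.   10.]
(314, 186) [567. -15.  10.]
(273, 176) [597. 105.  28.]
(320, 245) [393. -32.  28.]
(235, 280) [294. 217.  28.]
(272, 204) [514. 107.  40.]
(276, 232) [432.  95.  45.]
(187, 198) [533. 348.  62.]
(297, 82) [886.  33.   0.]
(485, 200) [ 519. -525.    0.]
(269, 117) [773. 115.  30.]
(333, 209) [491. -70. 200.]
(379, 217) [ 469. -187.  200.]
(146, 192) [550. 457.  88.]
(223, 183) [572. 239.  88.]
(131, 101) [808. 498. 100.]
(210, 90) [836. 273. 100.]
```

View pics/top0c.png

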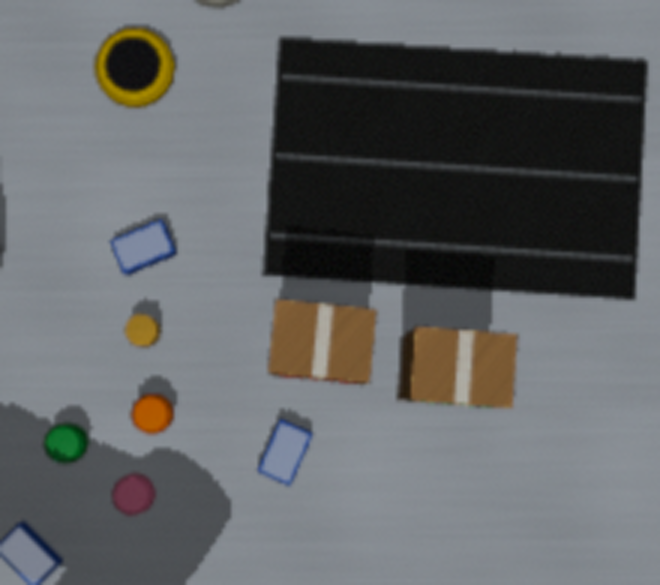

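Crop: red carton (carton_c) top centre is at crop (323,341), world about (491,-70). Green (carton_b) is at (463,367), world about (469,-187). The bed's near edge runs (567,-15) to (541,-380), 366 mm against 370, with yaw about -4°. Carton gaps of 40 and 54 mm match the 30 to 55 mm given.

I'll push low with a tilted tool, then push high to tip.

```bash
cat >> h.py <<'E'
YB=-0.071; XB=np.array([np.cos(YB),np.sin(YB),0]); EDGE=np.array([554.,-197.,10.])
def tilt(a,yaw=YB):
    r=R.from_euler('z',yaw)*R.from_euler('y',-a)*R.from_euler('x',np.pi); q=r.as_quat()
    return [q[3],q[0],q[1],q[2]], r.as_matrix()[:,2]
def tp(p,zt): return np.array(p)-199*zt
E
cat > push.py <<'E'
from h import *
import sys
cx,cy=map(float,sys.argv[1:3]); c=np.array([cx,cy,0.]); a=np.radians(35); q,zt=tilt(a)
gap=(EDGE-c)@XB-32; print("gap",gap)
def P(fwd,z): # point: fwd = mm ahead of original front-face position
    p=c+XB*(-32+fwd); p[2]=z; return tp(p,zt)
print([robot.ik(P(f,z),q) is not None for f,z in((-30,260),(-30,25),(gap,25),(80+gap,170))])
eoat.close_gripper(10)
robot.goto(P(-30,260),q); robot.line_to(P(-30,25),speed=150)
F0=observe()["wrist_force"]
r=robot.line_to(P(gap-12,25),speed=50); print(observe()["wrist_force"]-F0)
r=robot.line_to(P(gap+3,25),speed=25,stop_force=4); s=observe(); print(r,s["wrist_force"]-F0,s["eef_pos"]-P(gap,25),s["t"])
robot.line_to(P(gap-25,25),speed=100)
crop("side","s_"+sys.argv[3],230,100,430,250,3)
E
python3 push.py 491 -70 c
```

```text
gap 39.850701320868424
[True, False, True, True]Traceback (most recent call last):
  File "push.py", line 9, in <module>
    robot.goto(P(-30,260),q); robot.line_to(P(-30,25),speed=150)
                              ~~~~~~~~~~~~~^^^^^^^^^^^^^^^^^^^^^
rig.Unreachable: the arm cannot follow that straight line within its joint ranges
```

```bash
python3 -c "
from h import *
crop('top','t_c',225,95,445,290,3)"
python3 - <<'E'
from h import *
for cx,cy in((491,-70),(469,-187)):
  c=np.array([cx,cy,0.])
  for a in(22,25,28,32):
    for yaw in (YB,):
      q,zt=tilt(np.radians(a),yaw); o=[]
      for f in(-30,-20,-15,0):
        for z in(25,40):
          p=c+XB*(-32+f);p[2]=z;o.append(int(robot.ik(tp(p,zt),q) is not None))
      print(cy,a,o)
E
```

```text
-70 22 [1, 1, 1, 1, 1, 1, 1, 1]
-70 25 [1, 1, 1, 1, 1, 1, 1, 1]
-70 28 [1, 1, 1, 1, 1, 1, 1, 1]
-70 32 [1, 1, 1, 1, 1, 1, 1, 1]
-187 22 [1, 1, 1, 1, 1, 1, 1, 1]
-187 25 [1, 1, 1, 1, 1, 1, 1, 1]
-187 28 [1, 1, 1, 1, 1, 1, 1, 1]
-187 32 [1, 1, 1, 1, 1, 1, 1, 1]
```

```bash
sed -i 's/radians(35)/radians(28)/; s/(-30,/(-22,/g; s/P(-30/P(-22/g' push.py; python3 push.py 491 -70 c && python3 push.py 469 -187 b
```

```text
gap 39.850701320868424
[True, True, True, True]
[ 0.44869082 -0.59939532  0.28576735]
True [ 0.06795244 -0.539619   -0.20479647] [-10.23896821   0.97242131  -0.52652626] 7.375
gap 53.49525111658302
[True, True, True, True]
[-0.38361874  1.21011192  0.01993516]
True [-0.11875828  0.29235861  0.85850304] [-7.35515932  0.59046746 -0.45948193] 12.4583
```

```bash
python3 -c "
from h import *
a=vision.snapshot('side')[90:270,200:440]
cv2.imwrite('pics/s1.png',cv2.resize(a,None,fx=3,fy=3,interpolation=2))"
```

```text
(no output)
```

View pics/s1.png

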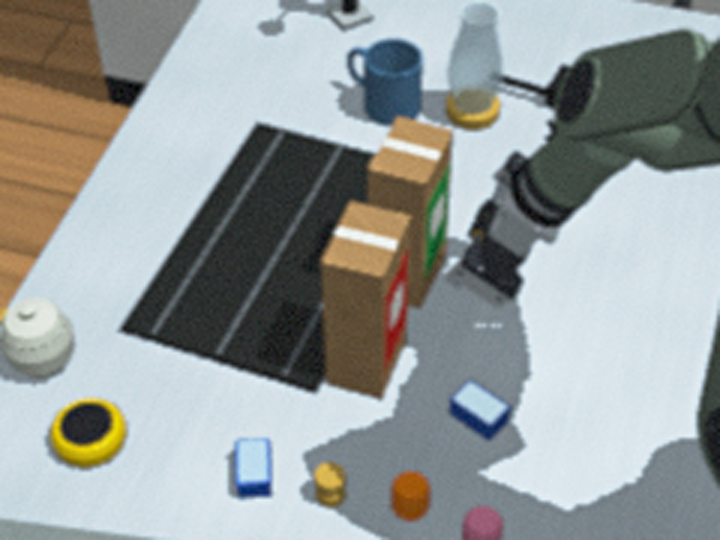

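Side view: both cartons are upright and flush with the near edge, red at (365,300) and green at (410,210). Now I'll tip them.

```bash
cat > tipc.py <<'E'
from h import *
import sys
cx,cy=map(float,sys.argv[1:3]); c=np.array([cx,cy,0.]); q,zt=tilt(np.radians(28)); gap=(EDGE-c)@XB-32
def P(fwd,z):
    p=c+XB*(-32+gap+fwd); p[2]=z; return tp(p,zt)
s=observe()["eef_pos"]
robot.line_to([s[0]-5,s[1],P(0,165)[2]],speed=150)
robot.goto(P(-35,230),q); robot.line_to(P(-35,165))
r=robot.line_to(P(65,168),speed=60,stop_force=15); s=observe(); print(r,s["eef_pos"]-P(65,168),s["wrist_force"],s["t"])
robot.hold(.5)
robot.line_to(P(-10,230))
E
python3 tipc.py 469 -187 && python3 tipc.py 491 -70; python3 -c "
from h import *
crop('side','s2',200,90,440,270,3);crop('top','t2',225,95,445,290,3)"
```

```text
False [-0.22403401  0.00349699 -0.01773811] [0.58741569 0.12770293 0.31241915] 16.725
False [-0.24174968  0.03527045 -0.04630648] [-0.04847975  0.20651764  0.11312232] 21.6167
```

View pics/s2.png

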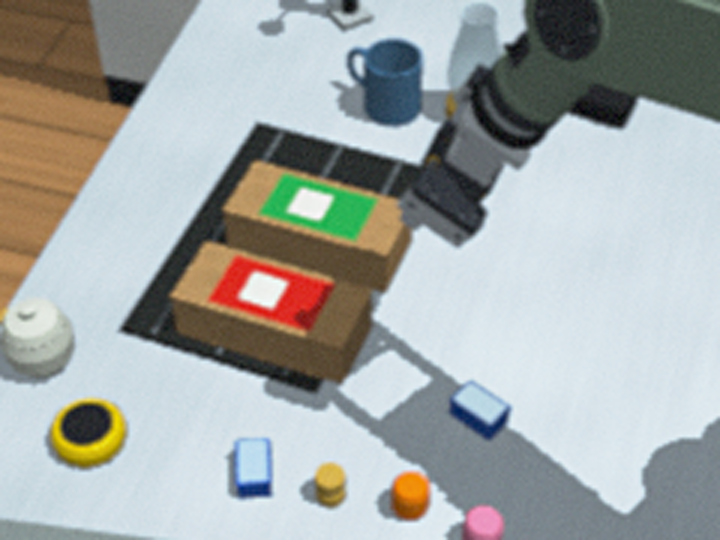

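Side view: both cartons lie flat with green panel (315,205) and red panel (270,290) up. Next I'll check the overhang and look at the drawer area.

```bash
python3 -c "
from h import *
robot.goto(tip(400,-150,300),down(0))
print([round(float((world('side',p,10)-EDGE)@XB),1) for p in((200+342/3,90+380/3),(200+385/3,90+290/3))])
im=vision.snapshot('top');crop('top','t3',60,75,320,270,3,im); cv2.imwrite('pics/t3full.png',im); print(observe()['t'])"
```

```text
[-22.7, -20.9]
23.725
```

View pics/t3.png

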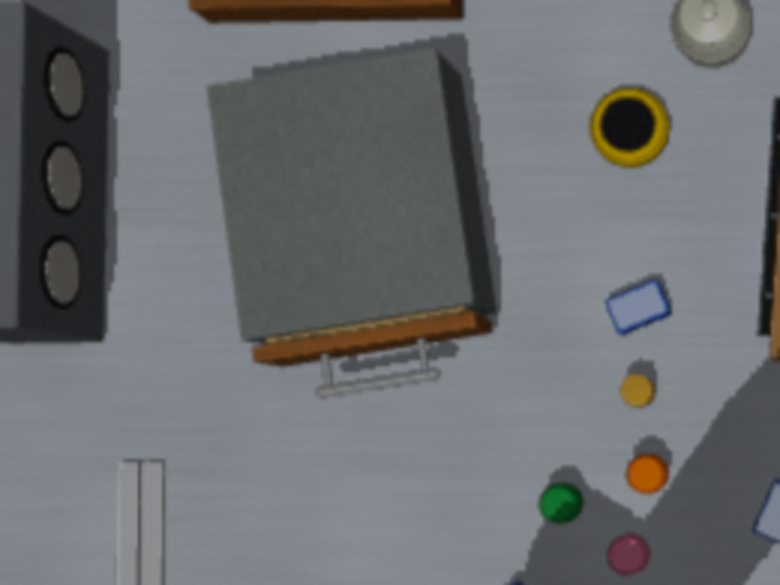

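View pics/t3full.png

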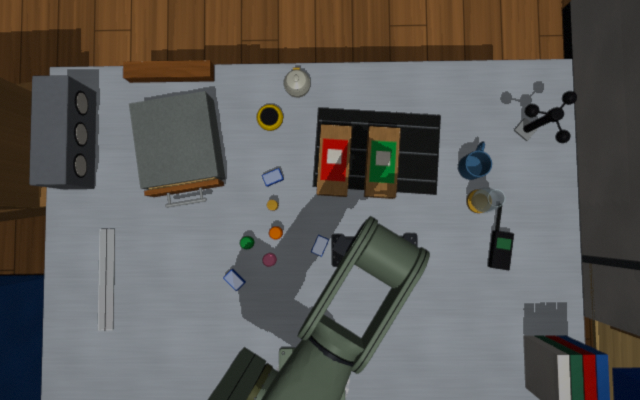

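No spanner anywhere. Handle ends are at crop (319,392) and (437,375), with the drawer slightly ajar. Cartons overhang about 22 mm, under the 40 mm limit. Opening the drawer by hooking closed fingers behind the bar.

```bash
cat > d.py <<'E'
from h import *
W=lambda x,y,z:world('top',(60+x/3,75+y/3),z)
e1,e2=W(319,392,67),W(437,375,67)
b1,b2=W(207,87,100),W(436,52,100); f1,f2=W(245,340,100),W(465,310,100)
for a,b in((e1,e2),(b1,b2),(f1,f2)): d=a-b; print(np.round(a),np.round(b),np.linalg.norm(d),np.degrees(np.arctan2(-d[0],d[1])))
H=(e1+e2)/2; d=(b1-b2)/np.linalg.norm(b1-b2)+(f1-f2)/np.linalg.norm(f1-f2)+(e1-e2)/np.linalg.norm(e1-e2)
yaw=np.arctan2(-d[0],d[1]); print(H,np.degrees(yaw),"front roof mid",(f1+f2)/2)
X=np.array([np.cos(yaw),np.sin(yaw),0]); print("handle ahead of unit front:",((f1+f2)/2-H)@X)
np.save("drawer.npy",[H[0],H[1],yaw])
E
python3 d.py
```

```text
[511. 406.  67.] [526. 293.  67.] 113.84081039860402 7.4702155869918565
[799. 503. 100.] [830. 287. 100.] 218.84907473681113 7.929413813705135
[559. 464. 100.] [585. 259. 100.] 207.43383295960763 7.027212452934518
[518.80141673 349.72037877  67.        ] 7.4756138954400955 front roof mid [572.00679199 361.51072464 100.        ]
handle ahead of unit front: 54.28712047105322
```

```bash
cat > open.py <<'E'
from h import *
hx,hy,yaw=np.load("drawer.npy"); H=np.array([hx,hy,0]); X=np.array([np.cos(yaw),np.sin(yaw),0]); q=down(yaw)
P=lambda f,z: tip(*(H+X*f)[:2],z)
eoat.close_gripper(10)
robot.goto(P(21,180),q)
print(robot.line_to(P(21,42),speed=120,stop_force=8), observe()["wrist_force"])
r=robot.line_to(P(13.5-163,42),speed=120,stop_force=20); s=observe(); print(r,s["wrist_force"],s["eef_pos"]-P(13.5-163,42),s["t"])
robot.line_to(P(20-163,42),speed=60); robot.line_to(P(20-163,200),speed=200)
im=vision.snapshot('top'); cv2.imwrite("pics/t4.png",im); crop('top','t4c',100,75,320,290,2.7,im)
E
python3 open.py
```

```text
False [-0.56707773  1.20554006  0.55121729]
False [-0.45564809 -0.06338016 -0.1358526 ] [ 0.32553792  0.12695217 -0.0277681 ] 28.7417
```

View pics/t4c.png

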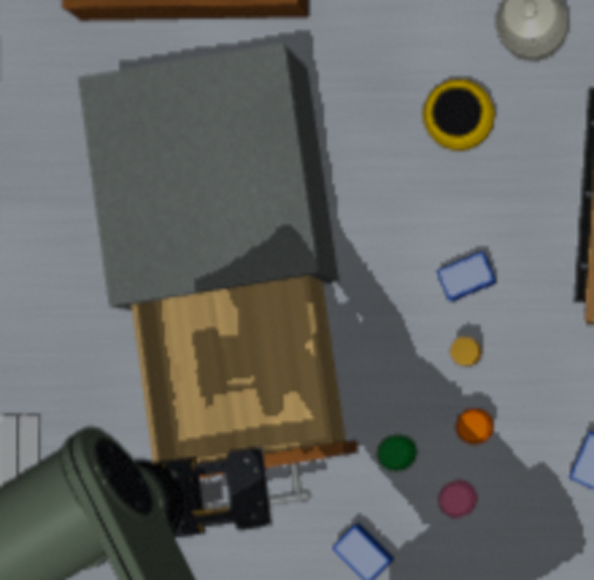

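The drawer is open about 165 mm, its inner area centred near crop (240,370). All three objects are unmoved. Now detecting and picking.

```bash
cat > pick.py <<'E'
from h import *
import sys
hx,hy,yawd=np.load("drawer.npy"); X=np.array([np.cos(yawd),np.sin(yawd),0]); Y=np.array([-X[1],X[0],0])
D0=np.array([hx,hy,0])+X*(-101.5)
SPEC=dict(fusebox=((100,120),28,14,(36,56)),coupling=((17,27),40,20,(32,32)),float=((5,16),45,24,(40,40)))
EXP=dict(fusebox=(597,105),coupling=(514,107),float=(432,95))
SLOT=dict(float=-55,coupling=-5,fusebox=48)
OBST=dict(green=world("top",(247,243),40)[:2],pink=world("top",(270,260),40)[:2])
def detect(n,im):
    (h0,h1),ht,_,_=SPEC[n]; hsv=cv2.cvtColor(im,cv2.COLOR_BGR2HSV)
    m=cv2.inRange(hsv,(h0,70 if n!="fusebox" else 60,60),(h1,255,255)); best=None
    for c in cv2.findContours(m,cv2.RETR_EXTERNAL,cv2.CHAIN_APPROX_NONE)[0]:
        if cv2.contourArea(c)<25: continue
        w=np.array([world("top",p[0],ht*.85)[:2] for p in c],np.float32)
        (x,y),(a,b),t=cv2.minAreaRect(w); d=np.hypot(x-EXP[n][0],y-EXP[n][1])
        if max(a,b)<90 and d<90 and (best is None or d<best[0]): best=(d,x,y,a,b,t)
    if best is None: return None
    d,x,y,a,b,t=best
    lng=np.radians(t if a>b else t+90)  # direction of the long side
    return np.array([x,y]),lng,(a,b)
def clearance(p,yaw,obs):
    c=np.array([-np.sin(yaw),np.cos(yaw)]); return min([np.linalg.norm(p+s*k*c-o)-r-9 for s in(-1,1) for k in(42,48,53) for o,r in obs]or[999])
if __name__=="__main__":
    n=sys.argv[1]; im=vision.snapshot("top"); det={k:detect(k,im) for k in SPEC}
    for k,v in det.items(): print(k,None if v is None else (np.round(v[0],1),round(np.degrees(v[1])),np.round(v[2])))
    print("D0",D0)
    if len(sys.argv)>2: sys.exit()
    p,lng,_=det[n]; _,ht,gz,_=SPEC[n]
    obs=[(o,21) for o in OBST.values()]+[(v[0],24) for k,v in det.items() if v and k!=n and np.linalg.norm(v[0]-p)>5]
    ys=[lng] if n=="fusebox" else np.radians(np.arange(-90,90,10))
    yaw=max(ys,key=lambda a:round(clearance(p,a,obs))-3*abs(np.sin(a))); print("yaw",np.degrees(yaw),"clear",clearance(p,yaw,obs))
    T=lambda q,z:[q[0],q[1],z+180]
    def go(q,z,a):
        c=[(k,robot.ik(T(q,z),down(k))) for k in(a,a+np.pi,a-np.pi)]; c=[x for x in c if x[1] is not None]
        cur=np.array(observe()["qpos"]); k=min(c,key=lambda x:np.abs(np.array(x[1])-cur).max())[0]; robot.goto(T(q,z),down(k))
    eoat.open_gripper(); go(p,180,yaw); 
    print(robot.line_to(T(p,gz),speed=120,stop_force=12)); eoat.close_gripper(25); s=observe(); print("grip",s["gripper_width"],s["gripper_force"])
    robot.line_to(T(p,180),speed=150); s=observe(); print("lifted",s["gripper_width"],s["gripper_force"])
    if s["gripper_width"]<20: sys.exit("lost")
    t=(D0+X*85+Y*SLOT[n])[:2]; go(t,190,yawd+np.pi/2); s=observe(); print("above",s["gripper_width"])
    print(robot.line_to(T(t,22+gz+3),speed=120,stop_force=10),observe()["gripper_width"]); eoat.open_gripper(); robot.line_to(T(t,190),speed=200); print(observe()["t"])
E
python3 pick.py float x; python3 -c "
from pick import *
print((world('top',(100+250/2.7,75+445/2.7),70)-D0)@X,(world('top',(100+250/2.7,75+445/2.7),70)-D0)@Y)"
```

```text
-5.859233669636984 -6.4272282704867045Traceback (most recent call last):
  File "pick.py", line 24, in <module>
    n=sys.argv[1]; im=vision.snapshot("top"); det={k:detect(k,im) for k in SPEC}
                                                     ~~~~~~^^^^^^
  File "pick.py", line 14, in detect
    w=np.array([world("top",p[0],ht*.85)[:2] for p in c],np.float32)
                ~~~~~^^^^^^^^^^^^^^^^^^^
  File "h.py", line 5, in world
    c=c or vision.calibration(n); P=np.array(c["pose"])
           ~~~~~~~~~~~~~~~~~~^^^
ValueError: time passes only in moves, steps and waits
```

```bash
sed -i 's/^def world/import functools\n@functools.cache\ndef fixed(n): return vision.calibration(n)\ndef world/; s/c=c or vision.calibration(n)/c=c or fixed(n)/' h.py; python3 pick.py float x
```

```text
fusebox (array([594.7, 107.2]), 112, array([40., 58.]))
coupling (array([512.4, 107.3]), 180, array([29., 32.]))
float (array([430.7,  97.1]), 90, array([38., 38.]))
D0 [418.16413365 336.51480208   0.        ]
```

```bash
python3 pick.py fusebox
```

```text
fusebox (array([594.7, 107.2]), 112, array([40., 58.]))
coupling (array([512.4, 107.3]), 180, array([29., 32.]))
float (array([430.7,  98.5]), 89, array([41., 38.]))
D0 [418.16413365 336.51480208   0.        ]
yaw 111.97313690185547 clear 5.690458272667172
True
grip 35.82328977545357 25.773097994260752
lifted 35.961145493497355 24.99987691640854
above 36.00841440122065
True 35.84329411478096
41.275
```

Both stops were the fingertips meeting the table and the drawer floor, since the tips reach 19 mm past the grasp point. I'll raise the coupling and float grasp heights slightly.

```bash
sed -i 's/40,20,(32/40,24,(32/; s/45,24,(40/45,26,(40/' pick.py; python3 pick.py coupling
```

```text
fusebox None
coupling (array([495.3,  45. ]), 75, array([40., 30.]))
float (array([430.7,  98.5]), 89, array([41., 38.]))
D0 [418.16413365 336.51480208   0.        ]
yaw -40.0 clear 60.58634275527719
False
grip 45.713148178000374 24.99990411568433
lifted 46.453446303146215 24.99963771086186
above 46.26053256688878
False 46.143742523324654
50.5333
```

Grip width of 45.7 mm is unexpected, so I'll look.

```bash
python3 -c "
from h import *
crop('top','t5c',100,75,350,290,2.7)"
```

```text
(no output)
```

View pics/t5c.png

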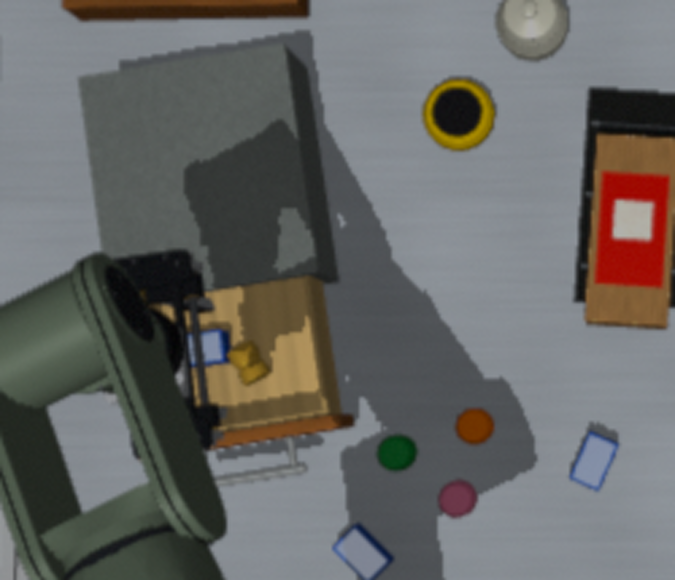

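The coupling had been knocked onto its side. It now lies in the drawer at crop (250,362) beside the fuse box at (208,348). The right side is free for the float.

```bash
sed -i 's/float=-55/float=-58/' pick.py; python3 pick.py float
```

```text
fusebox None
coupling None
float (array([430.7,  98.5]), 89, array([41., 38.]))
D0 [418.16413365 336.51480208   0.        ]
yaw -40.0 clear 40.13381094077771
False
grip 39.21804980320656 24.99997257400537
lifted 39.372069027768575 24.999983830639394
above 39.20126471905979
False 39.295605817701684
59.5417
```

```bash
cat > shut.py <<'E'
from h import *
hx,hy,yaw=np.load("drawer.npy"); H=np.array([hx,hy,0]); X=np.array([np.cos(yaw),np.sin(yaw),0]); q=down(yaw)
P=lambda f,z: tip(*(H+X*f)[:2],z)
eoat.close_gripper(10)
q=min((down(yaw),down(yaw+np.pi)),key=lambda k:np.abs(np.subtract(j,observe()["qpos"])).max() if (j:=robot.ik(P(-205,200),k)) is not None else 99)
robot.goto(P(-205,200),q); print(robot.line_to(P(-205,48),speed=120,stop_force=8))
print(robot.line_to(P(-25,48),speed=70,stop_force=15))
r=robot.line_to(P(15,48),speed=25,stop_force=20); s=observe(); print(r,(s["eef_pos"]-P(0,48))@X,s["wrist_force"])
robot.hold(.3); robot.line_to(P(-60,48),speed=100); robot.line_to(P(-60,250),speed=200)
robot.goto(tip(400,-150,300),down(0))
im=vision.snapshot('top'); cv2.imwrite("pics/t6.png",cv2.resize(im[60:300,60:460],None,fx=2,fy=2,interpolation=2)); print(observe()["t"])
E
python3 shut.py
```

```text
False
False
True -1.652189278851657 [ 0.54528566  1.03089844 -0.42706626]
71.4917
```

View pics/t6.png

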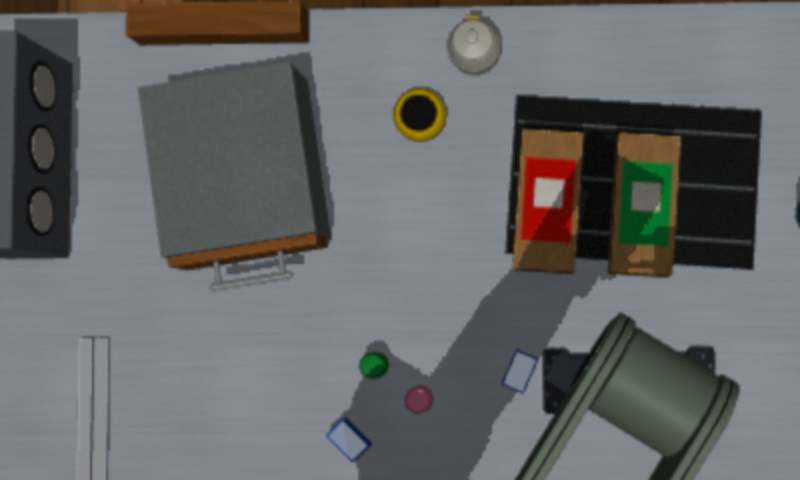

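Top view: drawer front is flush with the unit, no light gap, and the three objects are gone from the table. Both cartons are front up, base ends at (545,270) and (640,274). A numeric overhang check before handing in.

```bash
python3 -c "
from h import *
for u,v in((545,270),(641,274)):
  print(round(float((world('top',(60+u/2,60+v/2),74)-EDGE)@XB),1))
for u,v in((508,252),(752,268)): print(round(float((world('top',(60+u/2,60+v/2),10)-EDGE)@XB),1))"
```

```text
-27.6
-25.4
0.2
-2.6
```

The overhang is about 25 mm, inside the 40 mm limit, so I'm handing in.

```bash
python3 -c "
from rig import robot
print(robot.sign_off())"
```

```text
the job is handed in; nothing more can be done
None
```

Job handed in at about 71 s of 210 s: both cartons present (red and green) lie flat, coloured front up, with their bases about 25 mm out over the bed's edge. The float, the coupling (on its side after being knocked over) and the farthest fuse box are in the drawer, which is pushed shut; no spanner or blue carton was found.

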